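# Ready the right file over the ring blank

## Task

Look which ring blank lies on the wooden filing block: if it is the blue wax one, take the file with the orange handle, if it is the brass one, take the file with the black handle. Draw that file by its handle out of the slanted rack, turn it level, and finish while still holding it level and still, with the middle of its blade above the ring on the filing block and the whole file more than ten centimetres above the bench top. Leave the other file in the rack and everything else where it is.

Things in the scene. Friction and masses are not known exactly. Their poses are not given: they have to be found in the camera images.
- rack: Fixed oak file rack, base 150 (x) x 170 (y) mm, top edge 105 mm high. Origin under the base, z up, front at -x. Two slots at y = +45 and -45 mm slant 45 degrees down towards +x: 20 wide, 8 high, 92 mm deep, mouths at x = -35, z = 95 mm, where a file's shoulder rests. A file leaves only along the slant, up and towards -x. Which file is in which slot varies.
- orange_file: File for wax, orange handle, 165 mm long, about 80 g. Origin on its axis at the shoulder; x axis along the file to the tip. Handle: 18 x 18 mm bar, x = -80 to 0 mm, the last 4 brass. Steel blade: 16 (y) x 5 (z) mm, x = 0 to 85 mm. Starts with the blade in a rack slot, slanting 45 degrees tip down, handle sticking out up and to the rack's front. Centre of mass 16 mm past the shoulder, in the blade.
- black_file: File for metal, black handle, 165 mm long, about 80 g. Origin on its axis at the shoulder; x axis along the file to the tip. Handle: 18 x 18 mm bar, x = -80 to 0 mm, the last 4 brass. Steel blade: 16 (y) x 5 (z) mm, x = 0 to 85 mm. Starts with the blade in a rack slot, slanting 45 degrees tip down, handle sticking out up and to the rack's front. Centre of mass 16 mm past the shoulder, in the blade.
- orange_file_grip (a point): Point on the axis of the orange file's handle, midway along it, 40 mm from the shoulder: the place to grip.
- black_file_grip (a point): The same point on the black file's handle.
- orange_file_blade (a point): Middle of the orange file's blade, on the axis, 42.5 mm from the shoulder.
- black_file_blade (a point): Middle of the black file's blade, likewise.
- orange_file_tip (a point): Tip of the orange file's blade, 85 mm from the shoulder.
- black_file_tip (a point): Tip of the black file's blade, likewise.
- orange_file_butt (a point): Free end of the orange handle, 80 mm from the shoulder.
- black_file_butt (a point): Free end of the black handle, likewise.
- pin: Fixed filing block of pale wood, about 110 x 110 mm and 22 mm high, with a notch in the side facing its -x and a 4 mm steel strip on top at the other side. Origin under it, z up.
- pin_mid (a point): Middle of the filing block's top face. The ring that counts lies within 20 mm of it.
- cork_pad: Fixed cork pad, 60 x 60 x 22 mm, 105 to 120 mm beyond the filing block; the ring that waits lies on it. Origin under its centre.
- wax_ring: Loose ring blank of blue wax, 32 mm outside, 18 mm hole, 12 mm high, lying flat. Origin at the centre of its underside. Either on the filing block or on the cork pad.
- brass_ring: Loose ring blank of brass, same size and origin; on the other of the two.
- blue_box: Bystander: loose open box of clear blue plastic, 80 x 60 x 45 mm. Origin under its centre.
- bowl: Bystander: loose white plastic bowl, 110 mm across, 55 mm high. Origin under its centre.
- wax_tube: Bystander: loose upright tube of blue wax, 38 mm across, 60 mm high. Origin under its centre.
- ruler: Bystander: loose steel ruler, 250 x 28 x 4 mm, lying flat. Origin under its centre.
- wood_offcut: Bystander: loose reddish block, 60 x 40 x 30 mm. Origin under its centre.

How it is judged (in metres and radians):
On the way:
1. the file that suits the ring on the filing block has been drawn out of the rack and is held in the gripper (((horizontal distance between wax_ring and pin_mid below 0.05 m and distance of orange_file_tip from where it was at the start of the episode above 0.085 m and contact force between orange_file and rack below 0.3 N and contact force between orange_file and the fingers above 1 N) or (horizontal distance between brass_ring and pin_mid below 0.05 m and distance of black_file_tip from where it was at the start of the episode above 0.085 m and contact force between black_file and rack below 0.3 N and contact force between black_file and the fingers above 1 N))), for 0.2 s.
At the end, for the whole second after the job is handed in: The right file (orange for wax on the filing block, black for brass) is held still by the gripper alone, level within 12 degrees, both ends above 100 mm, mid-blade within 25 mm horizontally of that ring; the other file moved under 20 mm, the rings 15, the rest 25 (((horizontal distance between wax_ring and pin_mid below 0.05 m and angle between orange_file's own x axis and vertical between 1.361 and 1.781 rad and height (world z) of each of orange_file_tip, orange_file_butt above 0.1 m and horizontal distance between orange_file_blade and wax_ring below 0.025 m and contact force between orange_file and the fingers above 1 N and linear speed of orange_file below 0.03 m/s and angular speed of orange_file below 0.2 rad/s and contact force between orange_file and rack below 0.3 N and contact force between orange_file and black_file below 0.3 N and contact force between orange_file and pin below 0.3 N and contact force between orange_file and blue_box below 0.3 N and contact force between orange_file and wax_tube below 0.3 N and distance of black_file from where it was at the start of the episode below 0.02 m) or (horizontal distance between brass_ring and pin_mid below 0.05 m and angle between black_file's own x axis and vertical between 1.361 and 1.781 rad and height (world z) of each of black_file_tip, black_file_butt above 0.1 m and horizontal distance between black_file_blade and brass_ring below 0.025 m and contact force between black_file and the fingers above 1 N and linear speed of black_file below 0.03 m/s and angular speed of black_file below 0.2 rad/s and contact force between black_file and rack below 0.3 N and contact force between black_file and orange_file below 0.3 N and contact force between black_file and pin below 0.3 N and contact force between black_file and blue_box below 0.3 N and contact force between black_file and wax_tube below 0.3 N and distance of orange_file from where it was at the start of the episode below 0.02 m))); the arm keeps its last pose, push and grip.
It fails at once if the wrong file is drawn or moved by more than 20 mm ((horizontal distance between wax_ring and pin_mid below 0.05 m and distance of black_file from where it was at the start of the episode above 0.02 m) or (horizontal distance between brass_ring and pin_mid below 0.05 m and distance of orange_file from where it was at the start of the episode above 0.02 m)).
It fails at once if a ring blank is moved by more than 15 mm (distance of any of wax_ring, brass_ring from where it was at the start of the episode above 0.015 m).
It fails at once if a bystander is moved by more than 25 mm (distance of any of blue_box, bowl, wax_tube, ruler, wood_offcut from where it was at the start of the episode above 0.025 m).
It also fails if it takes over 38 s, if anything falls off the work surface, if the arm or the gripper's body presses on something with over 40 N, if the wrist force passes 120 N, or if a joint passes its speed limit or range.

## Robot

A 7-joint arm with a two-finger parallel gripper is mounted at the origin on the work surface. World frame = base frame: x ahead of the robot, y to its left, z up, the work surface at z = 0. Lengths are in mm, angles in rad, forces in N, time in s.
With the tool pointing down it reaches from about 400 to 875 mm from the base axis. Payload 4.4 kg.
Tool frame: the origin (TCP) lies midway between the tips of the shut fingers; the grasp point (between the pads) lies 19 mm behind it (ctrl.pinch_z is the distance from the TCP to the grasp point, in mm); z points along the fingers, y is the line along which they close (so a half turn about z gives the same grasp; the last joint's range is limited). The gripper opens to 85 mm and grips with 20 to 120 N. Pads are 22 mm wide; open, the fingers measure 114 mm over their backs; the gripper's body (76 mm by 85 mm) begins 54 mm behind the grasp point. The pads swing forward as they close: fully open they stand 13 mm farther back than shut.
Start: joints at [1.166, 0.628, 0.038, 1.517, -0.027, 0.996, -0.02], TCP at [216.059, -613.055, 231.313] pointing down, gripper open.
Joint ranges: [-3.06, 3.06], [-0.37, 2.12], [-1.25, 1.32], [0.18, 2.47], [-1.1, 4.24], [0.23, 1.98], [-2.94, 2.94]. Speed limits (rad/s): [2.57, 2.57, 3.14, 3.14, 3.14, 3.14, 3.14].

## Interface

Orientations are given as [roll, pitch, yaw] about the fixed x, y, z axes, in that order (R = Rz(yaw) Ry(pitch) Rx(roll)).
In Python, from cell import read_state, cams, order, ctrl gives the robot as it stands.
- The arm moves only by the tool move_arm, never from a script. Its argument "targets" is text: rows parted by semicolons, each of 7 numbers parted by spaces: the gripper's target within -1 to 1 (fully open at 1, half-way at 0, shut at -1), then the shift along the tool's x, y, z in cm, then the turn, a rotation vector about the tool's x, y, z in degrees. A call has 1 to 5 rows; each row shifts and turns the commanded pose from where the row before left it, along the tool's axes as they then stand; what a row does not reach is not made up. A row lasts 1/12 s, in which the tool goes at most 41.7 mm and 7.16 degrees, less where a joint would pass 70% of its speed; a pose out of reach is approached as far as the arm can. A call with a gripper value outside its range is refused whole. The fingers move at their own pace and stop on an object; the grip force is fixed at half the most. Time passes only in rows, so rows that do not move let the fingers close. It gives the time, the measured TCP pose, the force, the opening and the grip force at its end, in the units of the state.
- read_state(): the state, without advancing time (a new reading comes with each control period).
- cams.get_image(name): name is "scene" or "side" or "wrist"; returns a dict with "color" (384x512x3 uint8, red, green, blue), "fovy" (degrees; the focal length in pixels is half the picture's height over the tangent of half this angle, whatever the lens; pixels are square), "cx", "cy" (the principal point, pixels), "rvec" (rotation vector, rad) and "tvec" (3), from world to camera coordinates, as OpenCV has them. Camera axes: x right, y down, z forward; pixel columns grow to the right and rows downward; lengths in mm; the calibration is good to about 2 mm. A picture is of the moment at which its call begins. There is no depth.
- order.finish_job(): hands the job in; it is judged then, once.
The state is a dict: "clock": time; "qpos": joint angles; "qd": joint speeds; "tau": joint torques, N m; "eef_pos": TCP position; "tool_rot": TCP orientation; "force": force on the tool from outside, world axes, zero at the start; "torque": the same for the moment, N m; "width": finger opening in mm; "gripper_force": force on a finger pad.
Only numpy, scipy, OpenCV 4.12 (cv2) and the standard library are available. Lean on these libraries where they do the work, as an engineer would, in place of code of your own. Each camera call takes 0.05 s, during which the arm holds its last target. There are 200 camera calls.

## Working session

There is one attempt and no reset: what is moved stays moved. The work goes in short steps, Python scripts to look and compute and a tool call to move; the robot and the scene stay as the last step left them, time stands still between calls to the robot, and variables do not carry over. Pictures are saved under pics/ and viewed, at most 10 in all, crops included, and the job is handed in when it is done.

Besides the shell and the picture viewer there is one more tool, called after "Request:" by a JSON object that holds its "fn" and its "kwargs", one argument or row to a line. move_arm: Moves the arm, as the interface text tells. Its arguments: {"type":"object","properties":{"targets":{"type":"string"}},"required":["targets"]}

```bash
mkdir -p pics; cat > h.py <<'E'
import numpy as np, cv2
from scipy.spatial.transform import Rotation as R
from cell import read_state, cams, order, ctrl
def grab(n,f):
    d=cams.get_image(n); cv2.imwrite(f'pics/{f}.png',cv2.resize(d['color'][:,:,::-1],(796,597),interpolation=cv2.INTER_CUBIC)); 
    np.savez(f'pics/{f}.npz',**d); return d
def P(d,X):
    X=np.atleast_2d(np.array(X,float)); f=192/np.tan(np.radians(float(d['fovy']))/2)
    C=R.from_rotvec(np.ravel(d['rvec'])).apply(X)+np.ravel(d['tvec'])
    return np.c_[C[:,0]/C[:,2]*f+d['cx'],C[:,1]/C[:,2]*f+d['cy']]
def ray(d,u):
    f=192/np.tan(np.radians(float(d['fovy']))/2); r=R.from_rotvec(np.ravel(d['rvec'])).inv()
    return -r.apply(np.ravel(d['tvec'])), r.apply([(u[0]-d['cx'])/f,(u[1]-d['cy'])/f,1])
def atz(d,u,z):
    o,v=ray(d,u); return o+v*(z-o[2])/v[2]
E
python3 -c "
from h import *
for n in ['scene','side']:
  d=grab(n,n+'0'); print(n,d['fovy'],d['cx'],d['cy'],ray(d,(256,192)))
s=read_state();print(s['eef_pos'],s['tool_rot'],s['width'],s['clock'])"
```

```text
scene 53.958317797081975 255.9604807868937 183.25884439194644 (array([1505.63448726,  359.45873671, 1021.28260139]), array([-0.67728402, -0.25525898, -0.69041028]))
side 52.05405380853781 257.5227008029128 182.2871412803598 (array([ 461.5592778 , -943.04997992,  696.03401254]), array([ 0.09593134,  0.84131999, -0.53254398]))
[ 215.88304457 -612.49541822  230.51505459] [-3.13987863e+00 -1.24836163e-05  3.38786713e-01] 85.08475076448242 0.1
```

View pics/scene0.png

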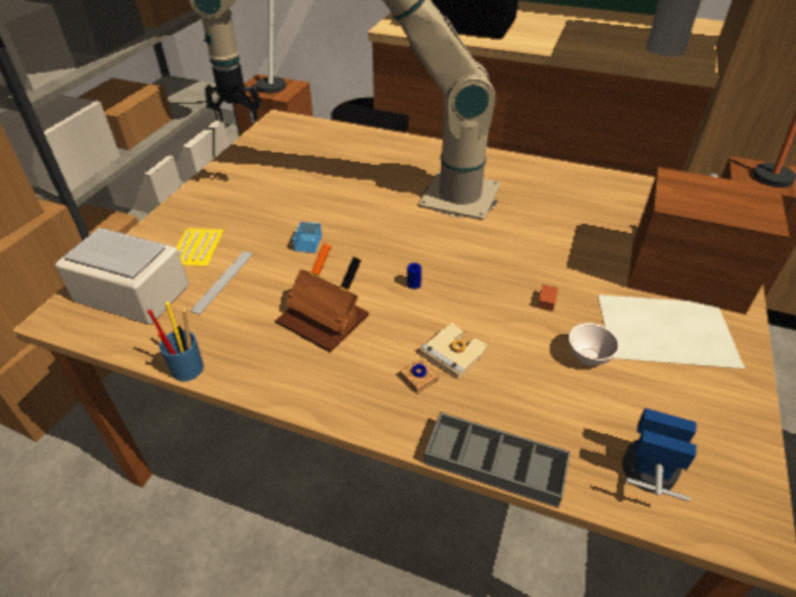

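View pics/side0.png

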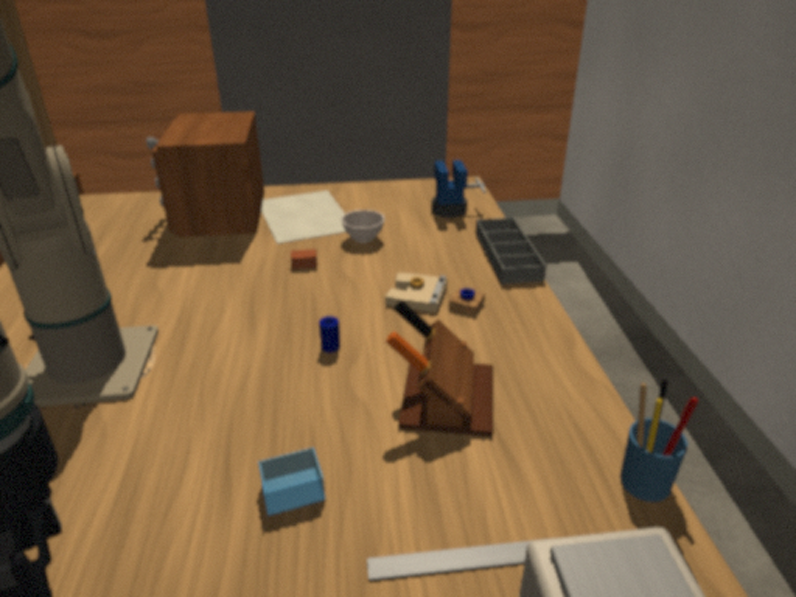

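Scene: the brass ring is on the filing block (459,345 in the 796-px picture) and the blue one on the cork pad (419,370), so I need the black file. Its handle is at (351,272) in scene and (413,318) in side. It sits in the rack's +y slot, next to the filing block.

```bash
cat > fit.py <<'E'
from h import *
from scipy.optimize import least_squares
s,t=[dict(np.load(f'pics/{n}0.npz')) for n in('scene','side')]
k=512/796
def blob(d,box,f):
    x0,y0,x1,y1=[int(b*k) for b in box]; c=d['color'][y0:y1,x0:x1].astype(int); m=f(c).astype(np.uint8)
    n,l,st,ce=cv2.connectedComponentsWithStats(m); i=1+np.argmax(st[1:,4]); ys,xs=np.nonzero(l==i)
    p=np.c_[xs,ys]; v=np.linalg.svd(p-p.mean(0),full_matrices=False)[2][0]; q=(p-p.mean(0))@v
    return ce[i]+[x0,y0], st[i,4], p.mean(0)+[x0,y0]+np.outer([q.min(),q.max()],v)
org=lambda c:(c[...,0]>150)&(c[...,1]<110)&(c[...,2]<70)
blk=lambda c:c.max(-1)<50
gold=lambda c:(c[...,0]-c[...,2]>85)
blue=lambda c:(c[...,2]-c[...,0]>50)
O=[blob(s,(305,235,340,280),org),blob(t,(380,325,435,375),org)]
B=[blob(s,(338,250,368,295),blk),blob(t,(390,298,440,338),blk)]
for b in O+B: print(b[0]/k,b[1],(b[2]/k).round().tolist())
# ring
for nm,bs,bt,f in(('brass',(445,333,475,358),(405,272,430,292),gold),('wax',(408,360,430,382),(455,287,480,303),blue)):
    a=blob(s,bs,f);b=blob(t,bt,f); print(nm,a[0]/k,a[1],b[0]/k,b[1],atz(s,a[0],29),atz(t,b[0],29))
mid=lambda sg:[-38-.707*38-2,sg*45,98+.707*38]
def res(p):
    W=lambda X:R.from_euler('z',p[2]).apply(X)+[p[0],p[1],0]
    r=[P(d,W(mid(sg)))[0]-b[0] for sg,L in((-1,O),(1,B)) for d,b in zip((s,t),L)]
    C=W([[-75,-85,4],[75,-85,4],[75,85,4]])
    r+=[.5*(P(s,C)-np.array([[276,322],[330,347],[368,315]])*k).ravel(),.5*(P(t,C)-np.array([[400,430],[493,434],[493,365]])*k).ravel()]
    return np.concatenate([np.ravel(x) for x in r])
q=least_squares(res,[600,-250,0]); print(q.x,res(q.x).round(1))
Rz=R.from_euler('z',q.x[2]); print('grip',Rz.apply([-35-.707*40,45,95+.707*40])+[q.x[0],q.x[1],0])
for d,b in((s,B[0]),(t,B[1])): print((P(d,Rz.apply([[-35,45,95],[-91.6,45,151.6]])+[q.x[0],q.x[1],0])/k).round())
for n,X in(('tube',(415,278)),('off',(548,298)),('box',(307,238))): print(n,atz(s,np.array(X)*k,30))
E
python3 fit.py
```

```text
[319.90375808 259.6328125 ] 116 [[326.0, 245.0], [313.0, 275.0]]
[404.66598887 343.13869863] 73 [[390.0, 332.0], [426.0, 359.0]]
[350.27109375 272.32294922] 80 [[356.0, 259.0], [344.0, 286.0]]
[412.66231142 317.79956897] 174 [[397.0, 304.0], [429.0, 333.0]]
brass [459.21362028 344.4542158 ] 265 [417.278125   275.40178571] 70 [625.41505036 174.9511      29.        ] [634.45826375 199.50511909  29.        ]
wax [418.96320565 369.86517137] 31 [466.40625    293.26315789] 19 [726.52531618 113.48874447  29.        ] [725.04514301 113.39316077  29.        ]
[ 6.34821985e+02 -1.45028153e+02  3.91136168e-05] [  0.5   0.7   4.4   4.    3.3  -1.9  -5.4  -0.4  11.7  -9.7 -14.9  -4.7
  -5.9  11.6   3.   -1.3   2.7  -5.2  -5.   -3.5]
grip [ 571.54022449 -100.03062767  123.28      ]
[[351. 287.]
 [359. 254.]]
[[423. 330.]
 [389. 305.]]
tube [447.50276827   7.17441808  30.        ]
off [404.80120263 336.85673921  30.        ]
box [ 393.50112794 -326.68850043   30.        ]
```

```bash
python3 - <<'E'
t=open('fit.py').read()
t=t.replace(".5*(P(s,C)-",".5*(P(s,W([[75,-85,4],[75,85,4],[-75,85,4]]))-").replace("[600,-250,0])","[600,-150,0.3],x_scale=[100,100,.5])")
t=t.replace("gold=lambda c:(c[...,0]-c[...,2]>85)","gold=lambda c:(c[...,0]-c[...,2]>75)&(c[...,0]<205)&(c[...,2]<80)")
t+="print(np.degrees(q.x[2]))\n"
open('fit.py','w').write(t)
E
python3 fit.py; python3 -c "
from h import *
a,b=[np.load(f'pics/{n}0.npz')['color'][:,:,::-1] for n in('scene','side')]
k=512/796
c=lambda im,x,y,w:cv2.resize(im[int(y*k)-w*3//4:int(y*k)+w*3//4,int(x*k)-w:int(x*k)+w],(400,300),interpolation=cv2.INTER_CUBIC)
cv2.imwrite('pics/z.png',np.vstack([np.hstack([c(a,459,345,32),c(b,417,290,32)]),np.hstack([c(a,345,290,40),c(b,440,370,60)])]))"
```

```text
[319.90375808 259.6328125 ] 116 [[326.0, 245.0], [313.0, 275.0]]
[404.66598887 343.13869863] 73 [[390.0, 332.0], [426.0, 359.0]]
[350.27109375 272.32294922] 80 [[356.0, 259.0], [344.0, 286.0]]
[412.66231142 317.79956897] 174 [[397.0, 304.0], [429.0, 333.0]]
brass [457.33723958 345.78841146] 36 [416.12182617 281.05834961] 32 [630.75203843 172.09571015  29.        ] [628.51626766 175.76870501  29.        ]
wax [418.96320565 369.86517137] 31 [466.40625    293.26315789] 19 [726.52531618 113.48874447  29.        ] [725.04514301 113.39316077  29.        ]
[ 6.35747219e+02 -1.62582567e+02 -2.51990624e-01] [ 1.6 -0.6  1.   4.1  1.1  0.3  0.1 -0.3  0.   0.1  0.1  1.9  0.6 -0.2
 -0.7 -1.5 -0.1 -0.   0.   0.4]
grip [ 585.68567681 -103.22601467  123.28      ]
[[344. 290.]
 [358. 258.]]
[[431. 333.]
 [398. 303.]]
tube [447.50276827   7.17441808  30.        ]
off [404.80120263 336.85673921  30.        ]
box [ 393.50112794 -326.68850043   30.        ]
-14.437999247378864
```

View pics/z.png

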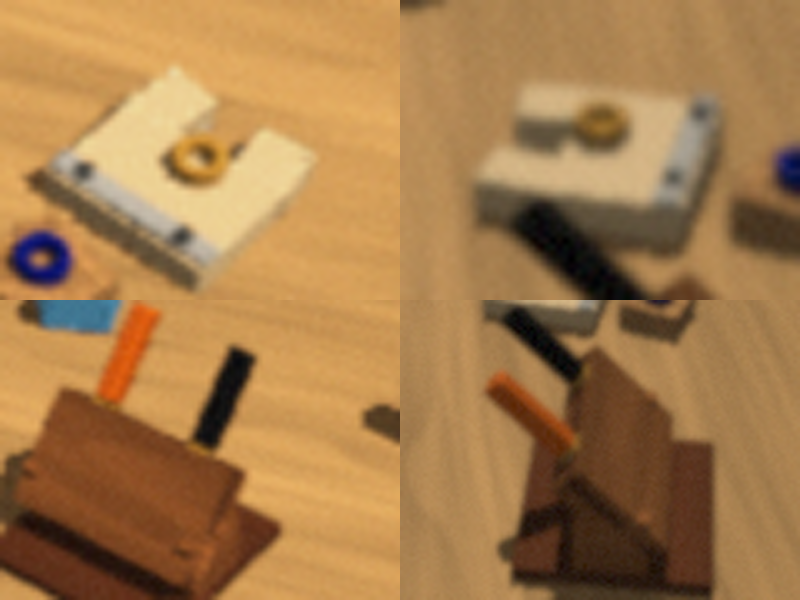

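Both rings are confirmed, and the rack fit is good: yaw -14.4°, grip at about (586,-103,123). First I'll rise and turn.

Request:
{"fn": "move_arm", "kwargs": {
  "targets": "1 0 0 -1 0 0 6.8;1 0 0 -1 0 0 6.8;1 0 0 -1 0 0 6.8;1 0 0 -1 0 0 6.7;1 0 0 -1 0 0 6.7"
}}

```text
clock: 0.52
eef_pos: [216.0, -612.7, 281.2]
tool_rot: [-3.141, 0.001, -0.257]
force: [-1.0, -0.8, -0.1]
width: 85.5
gripper_force: 0.0
```

```bash
cat >> h.py <<'E'
def delta(pos,rpy_deg):
    s=read_state(); T=R.from_euler('xyz',s['tool_rot'])
    print('t',round(s['clock'],2),'pos',np.round(s['eef_pos'],1),'rpy',np.degrees(s['tool_rot']).round(1),'F',np.round(s['force'],1),'w',round(s['width'],1),'q',np.round(s['qpos'],2))
    print('shift cm',(T.inv().apply(np.array(pos)-s['eef_pos'])/10).round(2),'turn deg',np.degrees((T.inv()*R.from_euler('xyz',rpy_deg,degrees=True)).as_rotvec()).round(1))
E
python3 -c "
from h import *
delta([586,-103,230],[180,0,-14.4])
s,t=[dict(np.load(f'pics/{n}0.npz')) for n in('scene','side')]
print(atz(s,(295,222.3),28),atz(t,(268,181.5),28))"
```

```text
t 0.52 pos [ 216.  -612.7  281.2] rpy [-179.9    0.   -14.7] F [-1.  -0.8 -0.1] w 85.5 q [ 1.07  0.59  0.21  1.46 -0.13  1.11 -0.53]
shift cm [ 22.84 -58.69   5.17] turn deg [-0.1  0.  -0.3]
[628.3334115 174.4979228  28.       ] [629.23570003 172.63423656  28.        ]
```

Request:
{"fn": "move_arm", "kwargs": {
  "targets": "1 1.4 -3.6 0 0 0 0;1 1.4 -3.6 0 0 0 0;1 1.4 -3.6 0 0 0 0;1 1.4 -3.6 0 0 0 0;1 1.4 -3.6 0 0 0 0"
}}

```text
clock: 0.93
eef_pos: [329.2, -454.2, 280.9]
tool_rot: [-3.141, 0.001, -0.251]
force: [0.5, -0.0, 1.2]
width: 85.3
gripper_force: 0.0
```

Request:
{"fn": "move_arm", "kwargs": {
  "targets": "1 1.4 -3.6 0 0 0 0;1 1.4 -3.6 0 0 0 0;1 1.4 -3.6 0 0 0 0;1 1.4 -3.6 0 0 0 0;1 1.4 -3.6 0 0 0 0"
}}

```text
clock: 1.35
eef_pos: [441.7, -297.3, 281.1]
tool_rot: [-3.141, 0.001, -0.251]
force: [1.5, -0.4, -0.8]
width: 85.5
gripper_force: 0.0
```

Request:
{"fn": "move_arm", "kwargs": {
  "targets": "1 1.4 -3.6 0 0 0 0;1 1.4 -3.6 0 0 0 0;1 1.4 -3.6 0 0 0 0;1 1.4 -3.6 0 0 0 0;1 0 0 0 0 0 0"
}}

```text
clock: 1.77
eef_pos: [536.1, -163.8, 280.7]
tool_rot: [-3.135, -0.001, -0.238]
force: [0.2, 0.7, 0.2]
width: 85.5
gripper_force: 0.0
```

```bash
python3 -c "
from h import *
d=grab('wrist','w1')
delta([586,-103,230],[180,0,-14.4])
c,s_=np.cos(-.252),np.sin(-.252)
W=lambda X:R.from_euler('z',-.252).apply(X)+[635.75,-162.6,0]
print((P(d,W([[-35,45,95],[-91.6,45,151.6],[-63.3,45,123.3],[-35,-45,95],[-91.6,-45,151.6]]))*796/512).round())"
```

```text
t 1.82 pos [ 533.5 -168.1  280.6] rpy [-179.8    0.   -13.9] F [-0.7 -0.7 -0.4] w 85.4 q [ 0.16  0.45  0.14  1.71 -0.08  0.99 -1.48]
shift cm [ 3.53 -7.56  5.08] turn deg [-0.2  0.   0.5]
[[288. 155.]
 [270. 268.]
 [280. 208.]
 [436. 157.]
 [438. 270.]]
```

View pics/w1.png

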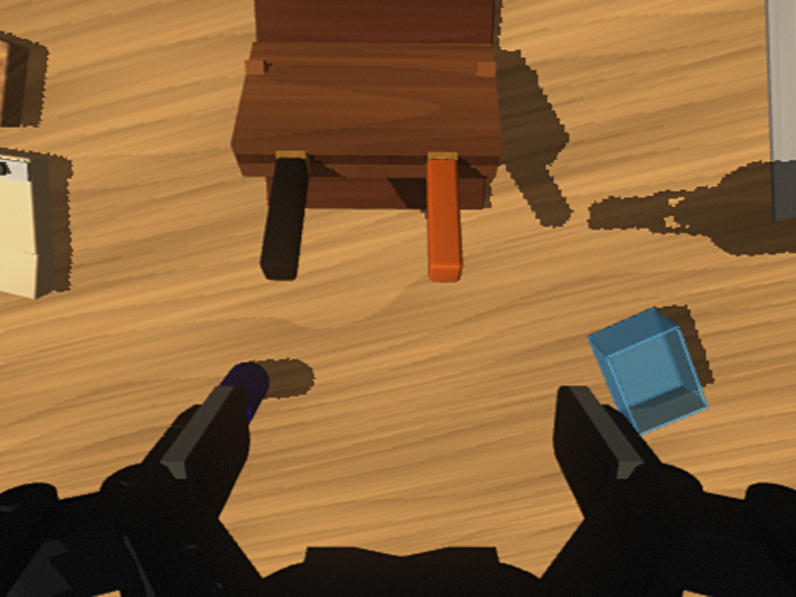

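Wrist view: black handle butt at (280,268) and shoulder at (292,155), about 6 px (4 mm) to the right of the prediction. I'll correct for that.

Request:
{"fn": "move_arm", "kwargs": {
  "targets": "1 1.8 -3.5 0 0 0 0;1 1.7 -3.5 0 0 0 0;1 0 0 2.5 0 0 0;1 0 0 2.5 0 0 0;1 0 0 0 0 0 0"
}}

```text
clock: 2.23
eef_pos: [578.8, -114.4, 226.7]
tool_rot: [3.14, 0.01, -0.251]
force: [-1.4, 0.0, -0.2]
width: 85.3
gripper_force: 0.0
```

```bash
python3 -c "
from h import *
d=grab('wrist','w2')
delta([585,-107,103],[180,0,-14.4])
W=lambda X:R.from_euler('z',-.252).apply(X)+[634.75,-166.6,0]
print((P(d,W([[-35,45,95],[-91.6,45,151.6],[-63.3,45,123.3]]))*796/512).round())"
```

```text
t 2.28 pos [ 579.9 -115.2  229. ] rpy [179.9   0.4 -14.5] F [-0.4 -1.   0.2] w 85.4 q [ 0.07  0.55  0.13  1.69 -0.08  0.92 -1.6 ]
shift cm [ 0.37 -0.94 12.6 ] turn deg [ 0.1  0.4 -0.1]
[[385. 215.]
 [382. 359.]
 [383. 282.]]
```

View pics/w2.png

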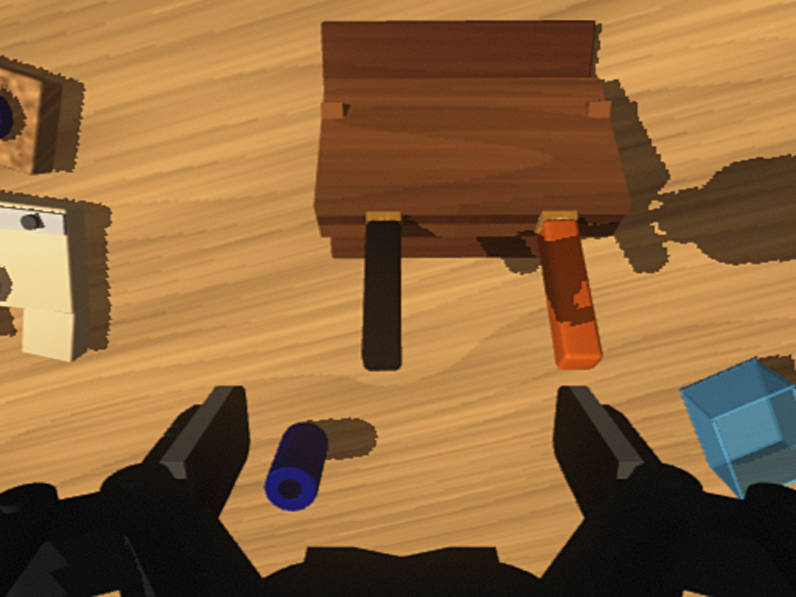

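The corrected prediction now matches (butt (382,359), shoulder (384,216)). Next I'll centre and descend.

Request:
{"fn": "move_arm", "kwargs": {
  "targets": "1 0.4 -0.9 0 0 0 0;1 0 0 2.5 0 0 0;1 0 0 2.5 0 0 0;1 0 0 2.5 0 0 0;1 0 0 0 0 0 0"
}}

```text
clock: 2.7
eef_pos: [586.8, -106.5, 153.9]
tool_rot: [3.141, 0.005, -0.252]
force: [-0.9, 0.6, -0.6]
width: 85.1
gripper_force: 0.0
```

Request:
{"fn": "move_arm", "kwargs": {
  "targets": "1 0 0 1.5 0 0 0;1 0 0 1.5 0 0 0;1 0 0 1.5 0 0 0;1 0 0 0.5 0 0 0;1 0 0 0 0 0 0"
}}

```text
clock: 3.12
eef_pos: [589.1, -107.0, 107.1]
tool_rot: [-3.142, -0.0, -0.252]
force: [0.5, 0.9, 1.0]
width: 85.5
gripper_force: 0.0
```

```bash
python3 -c "
from h import *
delta([585,-107,103],[180,0,-14.4])"
```

```text
t 3.12 pos [ 589.1 -107.   107.1] rpy [-180.    -0.   -14.4] F [0.5 0.9 1. ] w 85.5 q [ 0.07  0.71  0.1   1.78 -0.11  0.66 -1.59]
shift cm [-0.4   0.1   0.41] turn deg [-0. -0. -0.]
```

Request:
{"fn": "move_arm", "kwargs": {
  "targets": "1 -0.3 0.1 0.2 0 0 0;-1 0 0 0 0 0 0;-1 0 0 0 0 0 0;-1 0 0 0 0 0 0;-1 0 0 0 0 0 0"
}}

```text
clock: 3.53
eef_pos: [585.8, -107.0, 105.0]
tool_rot: [-3.141, -0.001, -0.251]
force: [-0.3, 0.3, 0.3]
width: 38.7
gripper_force: 0.0
```

Request:
{"fn": "move_arm", "kwargs": {
  "targets": "-1 0 0 0 0 0 0;-1 0 0 0 0 0 0;-1 0 0 0 0 0 0;-1 0 0 0 0 0 0;-1 0 0 0 0 0 0"
}}

```text
clock: 3.95
eef_pos: [585.6, -106.9, 104.7]
tool_rot: [-3.141, -0.0, -0.251]
force: [-0.8, 0.6, 4.5]
width: 17.0
gripper_force: 59.1
```

Request:
{"fn": "move_arm", "kwargs": {
  "targets": "-1 -0.3 0 -0.3 0 0 0;-1 -0.5 0 -0.5 0 0 0;-1 -0.7 0 -0.7 0 0 0;-1 -0.7 0 -0.7 0 0 0;-1 -0.7 0 -0.7 0 0 0"
}}

```text
clock: 4.37
eef_pos: [556.7, -99.7, 134.2]
tool_rot: [-3.142, -0.001, -0.251]
force: [2.1, -1.3, -0.8]
width: 17.2
gripper_force: 58.7
```

Request:
{"fn": "move_arm", "kwargs": {
  "targets": "-1 -1 0 -1 0 0 0;-1 -1 0 -1 0 0 0;-1 -1 0 -1 0 0 0;-1 -1 0 -1 0 0 0;-1 -1 0 -1 0 0 0"
}}

```text
clock: 4.78
eef_pos: [506.6, -86.8, 184.1]
tool_rot: [-3.142, 0.002, -0.251]
force: [0.7, -0.9, -0.8]
width: 17.0
gripper_force: 58.6
```

Request:
{"fn": "move_arm", "kwargs": {
  "targets": "-1 -1 0 -1.5 0 0 0;-1 0 0 -2 0 0 0;-1 0 0 -2 0 0 0;-1 0 0 -2 0 0 0;-1 0 0 0 0 0 0"
}}

```text
clock: 5.2
eef_pos: [499.8, -85.0, 262.1]
tool_rot: [-3.141, -0.005, -0.251]
force: [-0.0, -0.9, -0.4]
width: 17.1
gripper_force: 58.6
```

```bash
python3 -c "
from h import *
d=grab('side','s2'); c=d['color'][120:270,200:400,::-1]; cv2.imwrite('pics/s2c.png',cv2.resize(c,(800,600),interpolation=cv2.INTER_CUBIC))
delta([540,0,300],[180,0,-14.4])"
```

```text
t 5.25 pos [499.  -84.7 260.3] rpy [-180.    -0.2  -14.4] F [-0.4 -0.2 -1.4] w 17.1 q [ 0.01  0.39  0.14  1.88 -0.07  0.87 -1.64]
shift cm [ 1.88 -9.23 -3.96] turn deg [-0.  -0.2  0. ]
```

View pics/s2c.png

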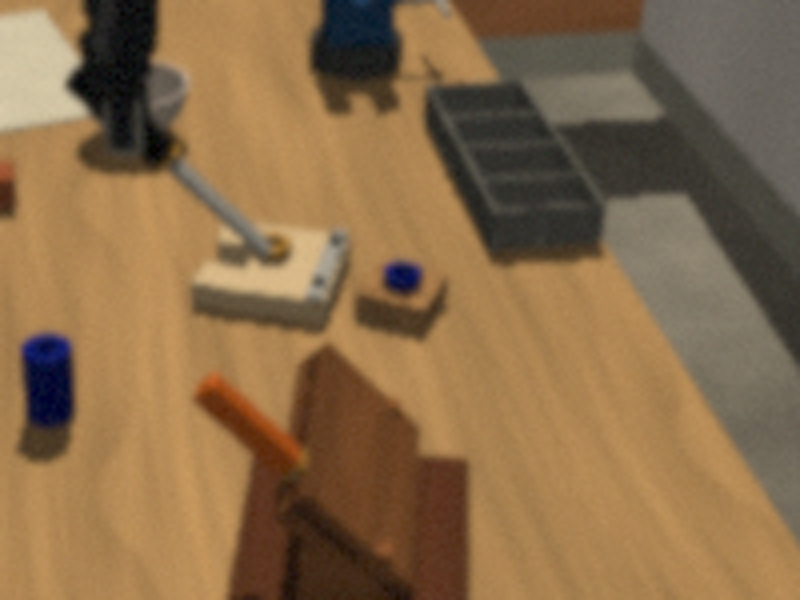

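The black file is out and hanging at 45°. The orange file is still in the rack and the rings haven't moved. Now I'll turn the file level.

Request:
{"fn": "move_arm", "kwargs": {
  "targets": "-1 0 0 0 0 4 0;-1 0 0 0 0 6 0;-1 0 0 0 0 6 0;-1 0 0 0 0 6 0;-1 0 0 0 0 6 0"
}}

```text
clock: 5.67
eef_pos: [488.1, -87.5, 251.7]
tool_rot: [3.123, -0.385, -0.25]
force: [-1.4, 0.1, -1.8]
width: 16.8
gripper_force: 58.6
```

Request:
{"fn": "move_arm", "kwargs": {
  "targets": "-1 0 0 0 0 6 0;-1 0 0 0 0 6 0;-1 0 0 0 0 5 0;-1 0 0 0 0 0 0;-1 0 0 0 0 0 0"
}}

```text
clock: 6.08
eef_pos: [485.0, -103.5, 249.1]
tool_rot: [3.082, -0.437, -0.254]
force: [0.6, -0.9, -0.8]
width: 17.2
gripper_force: 58.6
```

```bash
python3 -c "
from h import *
delta([561,161.5,180],[180,-45,10])"
```

```text
t 6.08 pos [ 485.  -103.5  249.1] rpy [176.6 -25.  -14.6] F [ 0.6 -0.9 -0.8] w 17.2 q [ 0.15  0.24 -0.12  2.3   0.75  0.26 -2.5 ]
shift cm [ -2.29 -27.9    4.92] turn deg [ 17.5  20.3 -19.6]
```

Joint 6 hit its limit at 25° tilt. Farther out and higher up gives more room, so I'll go above the ring high first and tilt there.

```bash
python3 -c "
from h import *
delta([530,-40,380],[180,-25,-4])
delta([563,155,380],[180,-25,16])"
```

```text
t 6.08 pos [ 485.  -103.5  249.1] rpy [176.6 -25.  -14.6] F [ 0.6 -0.9 -0.8] w 17.2 q [ 0.15  0.24 -0.12  2.3   0.75  0.26 -2.5 ]
shift cm [  8.04  -6.64 -11.1 ] turn deg [ 7.8  0.2 -9.6]
t 6.08 pos [ 485.  -103.5  249.1] rpy [176.6 -25.  -14.6] F [ 0.6 -0.9 -0.8] w 17.2 q [ 0.15  0.24 -0.12  2.3   0.75  0.26 -2.5 ]
shift cm [  6.5  -26.26 -12.98] turn deg [ 16.2   0.8 -27.7]
```

Request:
{"fn": "move_arm", "kwargs": {
  "targets": "-1 2 -1.6 -2.7 1.9 0 -2.4;-1 2 -1.6 -2.7 1.9 0 -2.4;-1 2 -1.6 -2.7 1.9 0 -2.4;-1 2 -1.6 -2.7 1.9 0 -2.4;-1 0 0 0 0 0 0"
}}

```text
clock: 6.5
eef_pos: [530.3, -43.7, 378.2]
tool_rot: [3.137, -0.45, -0.08]
force: [0.8, -0.7, -0.4]
width: 17.1
gripper_force: 58.6
```

```bash
python3 -c "
from h import *
delta([563,155,380],[180,-30,16])"
```

```text
t 6.5 pos [530.3 -43.7 378.2] rpy [179.7 -25.8  -4.6] F [ 0.8 -0.7 -0.4] w 17.1 q [ 0.47  0.12 -0.52  2.02  0.2   0.59 -1.83]
shift cm [  1.59 -20.07   0.47] turn deg [  9.9   4.2 -18.2]
```

Request:
{"fn": "move_arm", "kwargs": {
  "targets": "-1 0.3 -3.3 0 1.6 0.7 -3;-1 0.3 -3.3 0 1.6 0.7 -3;-1 0.3 -3.3 0 1.6 0.7 -3;-1 0.3 -3.3 0 1.6 0.7 -3;-1 0.3 -3.3 0 1.6 0.7 -3"
}}

```text
clock: 6.92
eef_pos: [532.6, 119.7, 376.0]
tool_rot: [-3.141, -0.495, 0.212]
force: [0.1, 0.2, -1.1]
width: 17.3
gripper_force: 58.6
```

Request:
{"fn": "move_arm", "kwargs": {
  "targets": "-1 0 -1.5 0 1.6 0.7 -3;-1 0 -1.5 0 0 0 0;-1 0 0 0 0 5 0;-1 0 0 0 0 5 0;-1 0 0 0 0 0 0"
}}

```text
clock: 7.33
eef_pos: [523.6, 144.5, 373.5]
tool_rot: [3.132, -0.66, 0.272]
force: [-0.2, 0.0, -2.2]
width: 16.9
gripper_force: 58.7
```

```bash
python3 -c "
from h import *
delta([563,155,380],[180,-45,16])"
```

```text
t 7.33 pos [523.6 144.5 373.5] rpy [179.4 -37.8  15.6] F [-0.2  0.  -2.2] w 16.9 q [ 0.27  0.09 -0.68  2.19  0.55  0.26 -2.18]
shift cm [3.62 0.03 1.99] turn deg [ 0.8  7.2 -0.3]
```

Request:
{"fn": "move_arm", "kwargs": {
  "targets": "-1 1.8 0 0 0 0 0;-1 1.8 0 0 0 0 0;-1 1.8 0 0 0 0 0;-1 0 0 0 0 4 0;-1 0 0 0 0 3 0"
}}

```text
clock: 7.75
eef_pos: [569.4, 154.2, 408.5]
tool_rot: [3.127, -0.755, 0.269]
force: [-0.9, -1.3, -2.4]
width: 17.2
gripper_force: 58.8
```

Request:
{"fn": "move_arm", "kwargs": {
  "targets": "-1 0 0 0 0 0 0;-1 0 0 0 0 0 0;-1 0 0 0 0 0 0;-1 0 0 0 0 0 0;-1 0 0 0 0 0 0"
}}

```text
clock: 8.17
eef_pos: [569.0, 154.4, 409.1]
tool_rot: [3.128, -0.755, 0.269]
force: [-0.2, -0.5, -1.3]
width: 17.0
gripper_force: 58.8
```

```bash
python3 -c "
from h import *
delta([563,155,400],[180,-45,16])
for n in('scene','side'): grab(n,n+'3')
a,b=[np.load(f'pics/{n}3.npz')['color'][:,:,::-1] for n in('scene','side')]
s,t=[dict(np.load(f'pics/{n}3.npz')) for n in('scene','side')]
o=[]
for d,im in((s,a),(t,b)):
  p=P(d,[563,155,410])[0].astype(int); x0=min(max(p[0]-75,0),362);y0=max(p[1]-75,0); print(x0,y0)
  o.append(cv2.resize(im[y0:y0+150,x0:x0+150],(400,400),interpolation=cv2.INTER_CUBIC))
cv2.imwrite('pics/fin.png',np.hstack(o))"
```

```text
t 8.17 pos [569.  154.4 409.1] rpy [179.2 -43.3  15.4] F [-0.2 -0.5 -1.3] w 17.0 q [ 0.34  0.12 -0.76  2.12  0.79  0.25 -2.4 ]
shift cm [-1.03 -0.22  0.27] turn deg [ 1.2  1.7 -0.4]
228 43
171 0
```

View pics/fin.png

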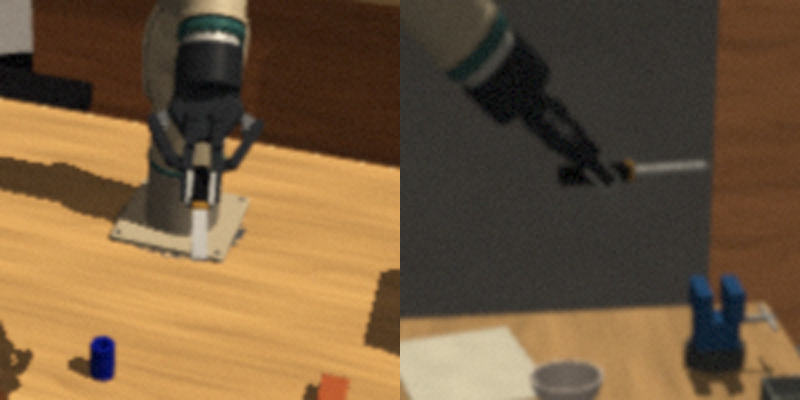

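The file is level: in the side crop the blade runs from (635,168) to (706,163), in the scene crop from (200,206) to (200,256). I'll triangulate mid-blade.

```bash
python3 -c "
from h import *
s,t=[dict(np.load(f'pics/{n}3.npz')) for n in('scene','side')]
def tri(a,b):
  (o1,v1),(o2,v2)=ray(s,a),ray(t,b); k=np.linalg.lstsq(np.c_[v1,-v2],o2-o1,rcond=None)[0]; p,q=o1+k[0]*v1,o2+k[1]*v2; print(((p+q)/2).round(1),np.linalg.norm(p-q).round(1)); return (p+q)/2
A=tri((228+200*.375,43+206*.375),(171+235*.375,168*.375)); B=tri((228+200*.375,43+256*.375),(171+306*.375,163*.375))
print((A+B)/2,'len',np.linalg.norm(B-A),'slope',np.degrees(np.arcsin((B-A)[2]/np.linalg.norm(B-A))))
T=R.from_euler('xyz',read_state()['tool_rot']); e=np.array(read_state()['eef_pos'])
f=T.apply([.7071,0,.7071]); print('model mid',e-19*T.apply([0,0,1])+82.5*f,f, 'err in tool cm', T.inv().apply([629-e[0],173.5-e[1],0]))
d=B-A; print('shift', T.inv().apply(np.r_[[629,173.5]-((A+B)/2)[:2],0])/10)"
```

```text
[596.7 161.  423.5] 5.4
[677.2 183.9 419.3] 2.3
[636.92131831 172.41398711 421.37637612] len 83.79626698915153 slope -2.8931591136059973
model mid [635.88506169 172.38041346 420.26878721] [ 0.96605884  0.25651764 -0.0301635 ] err in tool cm [45.94477212 -2.96934364 43.21028354]
shift [-0.53487447 -0.30846985 -0.50795938]
```

Triangulation and the grip model agree: mid-blade is 8 mm from the ring, slope is 3°, height is 420 mm, and the file is still. That is well inside every limit, so I'm handing in.

```bash
python3 -c "
from h import *
print(order.finish_job())"
```

```text
the job is handed in; nothing more can be done
None
```

The brass ring was on the filing block, so I drew the black file and handed the job in with it held level (about 3° off) and still, about 420 mm up, mid-blade about 8 mm from the ring's centre; the judge's result was not shown.

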